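# Close and clip a food box

## Task

Close the blue lid of the white food box, then fold all four orange clips down around its rim until each one snaps fully home against the wall. Press firmly but gently: do not shove the box along the worktop, and leave the mug and the jar beside it alone.

Things in the scene. Friction and masses are not known exactly. Their poses are not given: they have to be found in the camera images.
- food_box: White stoneware food box, 120 (x) x 180 (y) x 70 mm high, blue lid, four orange clips. 1.5 to 2 kg, loose: slides under a sideways push of 7 to 14 N unless pressed down as well. Origin at the centre of its underside; local -x is the front (robot side), +y its left. Lid hinged on the back top edge (local x 60 mm, z 70 mm); closed, its top is at z 79 to 82 mm and it overhangs the walls by 6 mm.
- lid (a joint): Lid hinge, rad: 0 = closed flat, grows as it opens. It starts partly open and stays where it is left (stiff hinge, a few N at the front edge). The clips can only catch when it is closed.
- lid_front (a point): Point on the upper face of the lid, 105 mm from its hinge and midway along y: a good place to press it down. With the lid closed it lies at (-0.045, 0, 0.0785) m in the box frame, just in front of a 3 mm raised panel.
- clip_front_left (a joint): Hinge of the left clip on the front side, rad: 0 = home, hanging upright along the wall; 1.57 = level, straight out; more = pointing up (2.1 at most). Left alone it rests between about 0.9 and 2.1. Folds freely to about 0.4, where a rib on it meets a springy bead on the wall: force it past (6 to 9 N inward near the free end); below about 0.12 it snaps home and stays. Let go earlier, it springs out.
- clip_front_left_hinge (a point): Middle of the hinge line of that orange clip; lid closed: at (-0.070, 0.042, 0.072) m in the box frame. The clip is a flap 56 mm wide, 4 mm thick, 38 mm from hinge to free end; home, its upright outer face is 7.5 mm outside the hinge line and its free end 34 mm above the worktop.
- clip_front_right (a joint): Hinge of the right clip on the front side, rad: 0 = home, hanging upright along the wall; 1.57 = level, straight out; more = pointing up (2.1 at most). Left alone it rests between about 0.9 and 2.1. Folds freely to about 0.4, where a rib on it meets a springy bead on the wall: force it past (6 to 9 N inward near the free end); below about 0.12 it snaps home and stays. Let go earlier, it springs out.
- clip_front_right_hinge (a point): Middle of the hinge line of that orange clip; lid closed: at (-0.070, -0.042, 0.072) m in the box frame. The clip is a flap 56 mm wide, 4 mm thick, 38 mm from hinge to free end; home, its upright outer face is 7.5 mm outside the hinge line and its free end 34 mm above the worktop.
- clip_left (a joint): Hinge of the clip on the left end (local +y), rad: 0 = home, hanging upright along the wall; 1.57 = level, straight out; more = pointing up (2.1 at most). Left alone it rests between about 0.9 and 2.1. Folds freely to about 0.4, where a rib on it meets a springy bead on the wall: force it past (6 to 9 N inward near the free end); below about 0.12 it snaps home and stays. Let go earlier, it springs out.
- clip_left_hinge (a point): Middle of the hinge line of that orange clip; lid closed: at (0, 0.100, 0.072) m in the box frame. The clip is a flap 56 mm wide, 4 mm thick, 38 mm from hinge to free end; home, its upright outer face is 7.5 mm outside the hinge line and its free end 34 mm above the worktop.
- clip_right (a joint): Hinge of the clip on the right end (local -y), rad: 0 = home, hanging upright along the wall; 1.57 = level, straight out; more = pointing up (2.1 at most). Left alone it rests between about 0.9 and 2.1. Folds freely to about 0.4, where a rib on it meets a springy bead on the wall: force it past (6 to 9 N inward near the free end); below about 0.12 it snaps home and stays. Let go earlier, it springs out.
- clip_right_hinge (a point): Middle of the hinge line of that orange clip; lid closed: at (0, -0.100, 0.072) m in the box frame. The clip is a flap 56 mm wide, 4 mm thick, 38 mm from hinge to free end; home, its upright outer face is 7.5 mm outside the hinge line and its free end 34 mm above the worktop.
- mug: Cream mug with a green band beside the box, 84x113x92 mm with its handle; origin at the centre of its underside.
- jam_jar: Small glass jar with a grey lid beside the box, 62x62x86 mm; origin at the centre of its underside.

How it is judged (in metres and radians):
On the way:
1. the lid is closed (under 0.03 rad) while all four clips still stand open (value of joint lid below 0.03 rad and value of joint each of clip_front_left, clip_front_right, clip_left, clip_right above 0.5 rad), for 0.2 s.
At the end, for the whole second after the job is handed in: The lid is closed (under 0.03 rad), each of the four clips is folded home (under 0.06 rad), and the box stands level (within 0.05 rad) and at rest (under 0.01 m/s) (value of joint lid below 0.03 rad and value of joint each of clip_front_left, clip_front_right, clip_left, clip_right below 0.06 rad and angle between food_box's own z axis and vertical below 0.05 rad and linear speed of food_box below 0.01 m/s); the robot touches nothing.
It fails at once if the box is shoved more than 20 mm from where it stood (distance of food_box from where it was at the start of the episode above 0.02 m).
It fails at once if the box, lid or clips are pressed with more than 40 N (contact force between the fingers and food_box above 40 N).
It fails at once if the mug is pushed more than 40 mm away or knocked over (tilt over 0.4 rad) (distance of mug from where it was at the start of the episode above 0.04 m or angle between mug's own z axis and vertical above 0.4 rad).
It fails at once if the jar is pushed more than 40 mm away or knocked over (tilt over 0.4 rad) (distance of jam_jar from where it was at the start of the episode above 0.04 m or angle between jam_jar's own z axis and vertical above 0.4 rad).
It also fails if it takes over 54 s, if anything falls off the work surface, if the arm or the gripper's body presses on something with over 40 N, if the wrist force passes 120 N, or if a joint passes its speed limit or range.

## Robot

A 6-joint arm with a two-finger parallel gripper is mounted at the origin on a cart in front of the work surface, level with it; the furniture and walls round the work are solid. World frame = base frame: x ahead of the robot, y to its left, z up, the work surface at z = 0. Lengths are in mm, angles in rad, forces in N, time in s.
With the tool pointing down it reaches from about 325 to 850 mm from the base axis. Payload 4.4 kg.
Tool frame: the origin (TCP) lies on the centre line of the jaws, within the pads' length; the fingertips stand ahead of it and the grasp point (between the pads) lies 8 mm behind it (env.tcp_to_tips is the z of the fingertips in the tool frame, in mm); z points along the fingers, y is the line along which they close (so a half turn about z gives the same grasp; the last joint's range is limited). The gripper opens to 94 mm and grips with 3 to 60 N. Pads are 16 mm wide; open, the fingers measure 119 mm over their backs; the gripper's body (75 mm by 177 mm) begins 78 mm behind the grasp point.
Start: joints at [1.101, 0.207, 1.542, -0, 1.393, -0.15], TCP at [180.23, 546.026, 216.447] pointing down, gripper open.
Joint ranges: [-2.73, 2.73], [-0.86, 2.22], [0.23, 2.46], [-1.11, 4.25], [0.08, 2.63], [-2.82, 2.82]. Speed limits (rad/s): [2.79, 2.79, 3.14, 3.14, 3.14, 3.14].

## Interface

Orientations are given as a unit quaternion [w, x, y, z].
In Python, from bench import sensors, capture, camera_model, order, env gives the robot as it stands. The module is installed in compiled form; this text tells all that it offers.
- The arm moves only by the tool carry_out, never from a script. Its argument "motion" is a list of rows, each a list of 5 numbers: the shift along the tool's x, y, z in mm, then the turn about the tool's z in rad, then the closure, from -1 (fully open) to 1 (shut). A call has 1 to 12 rows; each row shifts and turns the commanded pose from where the row before left it, along the tool's axes as they then stand; what a row does not reach is not made up. A row lasts 1/12 s, in which the tool goes at most 41.7 mm and 7.16 degrees, less where a joint would pass 70% of its speed; a pose out of reach is approached as far as the arm can. A call is refused whole if a number of a shift passes 41.7 or a number of a turn 0.125, either way. A call with a gripper value outside its range is refused whole. The fingers move at their own pace and stop on an object; "newtons" is the grip in N (left out, the last holds). Time passes only in rows, so rows that do not move let the fingers close. It gives the time, the measured TCP pose, the force, the opening and the grip force at its end, in the units of the state.
- sensors.state(): the state, without advancing time (a new reading comes with each control period).
- capture(name): name is "side" or "top" or "wrist"; returns (picture, depth): 420x560x3 uint8, blue, green, red; 420x560 float32, mm along the optical axis (not along the pixel's ray), 0 where there is no reading.
- camera_model(name): a dict with "fx", "fy", "cx", "cy" (pixels), "rvec" (rotation vector, rad) and "tvec" (3), from world to camera coordinates, as OpenCV has them. Camera axes: x right, y down, z forward; pixel columns grow to the right and rows downward; lengths in mm; the calibration is good to about 2 mm. A picture is of the moment at which its call begins: read the wrist's pose just before it. camera_model takes no time and is no camera call; for the wrist camera it gives the pose at the moment of the call.
- order.finish_job(): hands the job in; it is judged then, once.
The state is a dict: "time_s": time; "joints": joint angles; "qd": joint speeds; "joint_efforts": joint torques, N m; "tcp_pos": TCP position; "ee_rot": TCP orientation; "wrist_force": force on the tool from outside, world axes, zero at the start; "moment": the same for the moment, N m; "grip_width": finger opening in mm; "grasp_force": force on a finger pad.
Only numpy, scipy, OpenCV 4.12 (cv2) and the standard library are available. Lean on these libraries where they do the work, as an engineer would, in place of code of your own. Each camera call takes 0.05 s, during which the arm holds its last target. There are 200 camera calls.

## Working session

There is one attempt and no reset: what is moved stays moved. The work goes in short steps, Python scripts to look and compute and a tool call to move; the robot and the scene stay as the last step left them, time stands still between calls to the robot, and variables do not carry over. Pictures are saved under pics/ and viewed, at most 10 in all, crops included, and the job is handed in when it is done.

Besides the shell and the picture viewer there is one more tool, called in YAML: its name, and indented under it one key for each argument. carry_out: Moves the arm, as the interface text tells. Its arguments: {"type":"object","properties":{"motion":{"type":"array","items":{"type":"array","items":{"type":"number"}}},"newtons":{"type":"number"}},"required":["motion"]}

```bash
mkdir -p pics; python3 - <<'E'
from bench import sensors,capture,camera_model,env
import cv2,numpy as np
s=sensors.state(); print({k:np.round(v,3) for k,v in s.items()}); print(env.tcp_to_tips)
for n in("top","side"):
    p,d=capture(n); cv2.imwrite(f"pics/{n}0.png",p); np.save(f"{n}0.npy",d); m=camera_model(n); print(n,m)
E
```

```text
{'time_s': np.float64(0.0), 'joints': array([ 1.101,  0.207,  1.543, -0.   ,  1.394, -0.15 ]), 'qd': array([-0.   , -0.   , -0.   , -0.001,  0.   , -0.   ]), 'joint_efforts': array([ 1.0000e-03, -3.7089e+01, -2.8141e+01,  7.0000e-02,  3.6000e-02,
       -0.0000e+00]), 'tcp_pos': array([179.894, 545.321, 215.33 ]), 'ee_rot': array([-0.   ,  0.159,  0.987, -0.001]), 'wrist_force': array([ 0.293, -0.152,  0.606]), 'moment': array([-0.037, -0.055,  0.028]), 'grasp_force': np.float64(0.0), 'grip_width': np.float64(94.131)}
11.0
top {'fx': 407.73725378791727, 'fy': 407.73725378791727, 'cx': 276.7645161829336, 'cy': 207.82770724905933, 'rvec': array([ 2.13674032, -2.12967553,  0.16391632]), 'tvec': array([ 35.64089775, 545.38304463, 988.91618158])}
side {'fx': 432.5030765574091, 'fy': 432.5030765574091, 'cx': 272.04368149399454, 'cy': 211.10966451456795, 'rvec': array([ 2.27112759, -0.20512531,  0.06897908]), 'tvec': array([-535.49033381,  168.30418324,  884.17317608])}
```

View pics/top0.png

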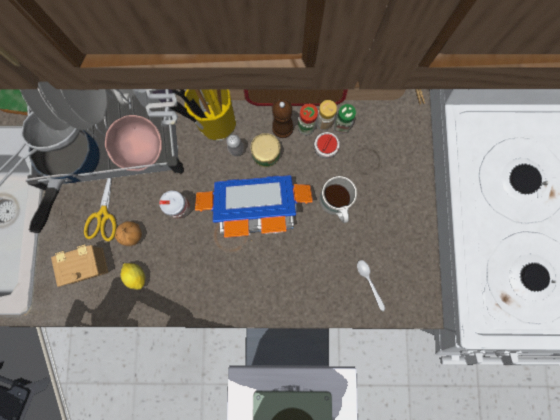

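View pics/side0.png

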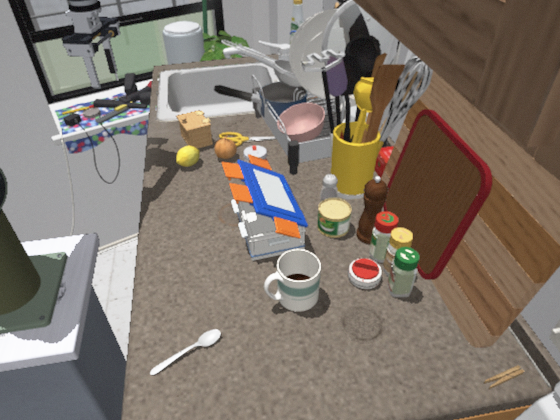

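The top view shows the lid in blue around (255,200), partly open. Orange clips are at (205,201), (303,193), (236,228) and (273,225), with the jar at (173,205) and the mug at (338,195). The side view confirms the lid is tilted open and the clips stick out from its rim.

```bash
cat > h.py <<'E'
import cv2,numpy as np
from bench import sensors,capture,camera_model
def cloud(n,p,d,m):
    h=cv2.cvtColor(p,cv2.COLOR_BGR2HSV)
    R=cv2.Rodrigues(m["rvec"])[0]
    v,u=np.mgrid[:420,:560]
    c=np.stack([(u-m["cx"])/m["fx"]*d,(v-m["cy"])/m["fy"]*d,d],-1)-m["tvec"]
    return h,c@R
def mask(h,lo,hi): return cv2.inRange(h,np.array(lo),np.array(hi))>0
BLUE=((108,150,80),(125,255,255)); ORG=((5,200,150),(14,255,255))
def blobs(mk,mn=60):
    n,l,s,c=cv2.connectedComponentsWithStats(mk.astype(np.uint8)); return [(l==i,s[i],c[i]) for i in range(1,n) if s[i][4]>mn]
E
python3 - <<'E'
from h import *
np.set_printoptions(precision=1,suppress=True)
for n in("top","side"):
    p=cv2.imread(f"pics/{n}0.png");d=np.load(f"{n}0.npy");h,w=cloud(n,p,d,camera_model(n))
    for nm,c in(("blue",BLUE),("org",ORG)):
        for b,s,ce in blobs(mask(h,*c)&(d>0)):
            q=w[cv2.erode(b.astype(np.uint8),np.ones((3,3)))>0]
            if len(q)<20: continue
            me=np.median(q,0); 
            if abs(me[1])>300 and n=="top": continue
            q=q[np.linalg.norm(q-me,axis=1)<130]
            U,S,V=np.linalg.svd(q-q.mean(0),full_matrices=False)
            x=cv2.minAreaRect(q[:,:2].astype(np.float32))
            print(n,nm,s,me,"n",V[2].round(3),"res",S[2]/len(q)**.5,"rect",x,"z",q[:,2].min(),q[:,2].max(), "main",V[0].round(3))
    # white/wall box and mug, jar: high points near
    if n=="top":
        for nm,(r0,r1,c0,c1) in dict(jar=(185,225,155,192),mug=(172,225,318,358),wall=(215,240,205,300)).items():
            q=w[r0:r1,c0:c1].reshape(-1,3);q=q[q[:,2]>30];print(nm,q.min(0),q.max(0),np.percentile(q,[5,50,95],axis=0))
E
```

```text
top blue [ 213  176   83   46 1825] [535.   86.8 129.4] n [0.5 0.  0.9] res 1.7609007289074772 rect ((559.90771484375, 93.06089782714844), (104.93516540527344, 185.1226806640625), 4.762826442718506) z 78.80080698844371 147.60590755316662 main [-0.1  1.  -0. ]
top org [294 185  18  18 266] [569.7 -25.3 110.4] n [-0.5  0.1 -0.8] res 1.1803810149319867 rect ((570.5230712890625, -24.03084373474121), (40.52849578857422, 32.98728942871094), 4.55160665512085) z 94.26749483729385 123.85383677660498 main [-0.8 -0.1  0.5]
top org [195 192  17  19 254] [550.3 210.1 112.3] n [0.5 0.1 0.8] res 1.2853072221094313 rect ((551.53515625, 210.947265625), (39.391578674316406, 31.888172149658203), 5.784090518951416) z 98.04269149463553 126.73667449221223 main [-0.8 -0.1  0.5]
top org [262 217  24  16 304] [490.3  42.4 155.8] n [0.4 0.  0.9] res 1.1976690508519523 rect ((489.38909912109375, 44.571964263916016), (26.959285736083984, 47.06122970581055), 5.100541591644287) z 145.98706522717197 165.5271678779104 main [ 0. -1.  0.]
top org [225 220  23  17 314] [485.8 127.1 153.4] n [-0.4 -0.  -0.9] res 1.3689172197553536 rect ((480.3980407714844, 127.57486724853516), (28.38680648803711, 45.54865264892578), 4.604122638702393) z 147.61746752241453 162.60856832428436 main [ 0.1 -1.   0. ]
jar [378.8  28.5  30.2] [ 583.3  325.3 1064.1] [[523.8 265.8  43.6]
 [548.8 289.3  86.3]
 [574.7 317.   89.8]]
mug [ 378.8 -155.2   30. ] [ 617.3   28.5 1064.1] [[ 514.  -151.    33.7]
 [ 571.7 -123.2   77. ]
 [ 614.3  -73.1   94.5]]
wall [378.8  -3.1  30.7] [ 522.1  185.5 1064.1] [[469.2  11.8  60.8]
 [495.4 100.1 149.4]
 [513.  171.7 162.3]]
side blue [ 238  160   69   67 1282] [529.9  36.  132.5] n [0.5 0.  0.9] res 1.331181813180161 rect ((559.879150390625, 82.6534423828125), (104.50812530517578, 171.0309295654297), 4.545666694641113) z 77.80184043677356 142.86846273095207 main [ 0.5 -0.8 -0.2]
```

carry_out:
  motion:
    - [0,0,0,-0.1,1]
    - [0,0,0,-0.1,1]
    - [0,0,0,-0.1,1]
    - [0,0,0,-0.1,1]
    - [-19.3,-30,0,0,1]
    - [-19.3,-30,0,0,1]
    - [-19.3,-30,0,0,1]
    - [-19.3,-30,0,0,1]
    - [-19.3,-30,0,0,1]
    - [-19.3,-30,0,0,1]
    - [-19.3,-30,0,0,1]
    - [-19.3,-30,0,0,1]
  newtons: 20

```text
time_s: 1.1
tcp_pos: [354.0, 317.7, 216.1]
ee_rot: [-0.0, -0.041, 0.999, -0.0]
wrist_force: [0.1, 0.1, -0.2]
grip_width: 17.8
grasp_force: 0.0
```

carry_out:
  motion:
    - [-19.3,-30,0,0,1]
    - [-19.3,-30,0,0,1]
    - [-19.3,-30,0,0,1]
    - [-19.3,-30,0,0,1]
    - [-19.3,-30,0,0,1]
    - [-19.3,-30,0,0,1]
    - [-19.3,-30,0,0,1]
    - [-19.3,-30,0,0,1]
    - [0,0,0,0,1]
    - [0,0,0,0,1]

```text
time_s: 1.93
tcp_pos: [527.3, 91.2, 215.7]
ee_rot: [-0.001, -0.039, 0.999, 0.0]
wrist_force: [1.4, 0.9, -0.9]
grip_width: 0.4
grasp_force: 0.0
```

carry_out:
  motion:
    - [0,0,20,0,1]
    - [0,0,20,0,1]
    - [0,0,15,0,1]
    - [1,0,8,0,1]
    - [2,0,8,0,1]
    - [2,0,8,0,1]
    - [3,0,8,0,1]

```text
time_s: 2.52
tcp_pos: [519.3, 92.6, 129.8]
ee_rot: [0.001, -0.041, 0.999, 0.0]
wrist_force: [0.4, 0.6, 1.6]
grip_width: 0.8
grasp_force: 0.6
```

carry_out:
  motion:
    - [3,0,8,0,1]
    - [3,0,8,0,1]
    - [3,0,7,0,1]
    - [3,0,7,0,1]
    - [0,0,3,0,1]
    - [0,0,0,0,1]

```text
time_s: 3.02
tcp_pos: [505.9, 90.9, 95.3]
ee_rot: [-0.001, -0.04, 0.999, -0.0]
wrist_force: [0.4, 0.2, -0.3]
grip_width: 0.7
grasp_force: 0.0
```

carry_out:
  motion:
    - [0,0,2,0,1]
    - [0,0,2,0,1]
    - [0,0,2,0,1]
    - [0,0,2,0,1]
    - [0,0,1,0,1]
    - [0,0,0,0,1]
    - [0,0,0,0,1]

```text
time_s: 3.6
tcp_pos: [507.2, 91.0, 89.6]
ee_rot: [-0.0, -0.041, 0.999, -0.0]
wrist_force: [-6.1, 0.1, 12.7]
grip_width: 0.4
grasp_force: 6.6
```

carry_out:
  motion:
    - [0,0,-3,0,1]
    - [0,0,-25,0,1]
    - [30,0,-35,0,1]
    - [30,0,-25,0,1]
    - [30,0,0,0,1]
    - [30,0,0,0,1]
    - [0,0,0,0,1]

```text
time_s: 4.18
tcp_pos: [385.1, 81.7, 171.0]
ee_rot: [-0.002, -0.041, 0.999, 0.0]
wrist_force: [-0.1, 0.7, -0.4]
grip_width: 0.2
grasp_force: 0.0
```

```bash
cat > m.py <<'E'
from h import *
import sys
np.set_printoptions(precision=1,suppress=True)
def meas(tag,names=("top","side")):
  for n in names:
    m=camera_model(n);p,d=capture(n);cv2.imwrite(f"pics/{n}{tag}.png",p);h,w=cloud(n,p,d,m)
    for nm,c in(("blue",BLUE),("org",ORG)):
        for b,s,ce in blobs(mask(h,*c)&(d>0),30):
            q=w[b]; me=np.median(q,0)
            if abs(me[0]-550)>140 or abs(me[1]-92)>160: continue
            q=q[(np.linalg.norm(q-me,axis=1)<130)]
            x=cv2.minAreaRect(q[:,:2].astype(np.float32)); z=np.percentile(q[:,2],[3,50,97])
            A=np.c_[q[:,:2],np.ones(len(q))];k=np.linalg.lstsq(A,q[:,2],rcond=None)[0]
            print(n,nm,s,"rect",np.round(x[0],1),np.round(x[1],1),round(x[2],1),"z",z,"slope",k[:2].round(2))
E
python3 -c "
from m import *;meas(1)"
```

```text
top blue [ 215  176   81   58 2348] rect [550.3  92.2] [132.7 191.1] 4.9 z [76.1 80.4 84.6] slope [ 0. -0.]
top org [294 189  17  22 246] rect [560.8 -25.1] [52.8 39.5] 1.6 z [73.1 77.3 82.1] slope [-0.   0.2]
top org [198 198  10  21  69] rect [538.9 217.5] [47.9 21.1] 7.6 z [78.3 80.7 84.4] slope [-0.   0.1]
side blue [ 231  175   75   63 1873] rect [548.9  91.6] [134.1 193.6] 4.5 z [75.2 78.5 81.9] slope [0. 0.]
```

View pics/side1.png

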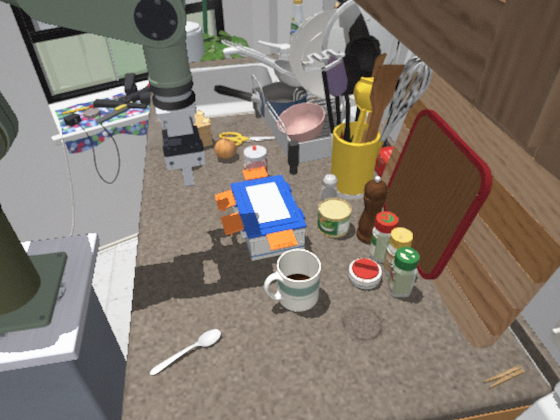

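The side view shows the lid flat. The front clips at (225,200) and (232,223) and the end clips at (255,173) and (283,240) still stand open. The lid is level at 80 mm, the box centre is about (550,92) and its yaw is 0.083. Front-left clip first.

carry_out:
  motion:
    - [-22.3,13,13,0,1]
    - [-22.3,13,13,0,1]
    - [-22.3,13,13,0,1]
    - [0,0,0,0,1]
    - [0,0,15,0,1]
    - [0,0,15,0,1]
    - [0,0,14,0,1]
    - [0,0,14,0,1]
    - [0,0,12,0,1]
    - [0,0,10,0,1]
    - [0,0,0,0,1]

```text
time_s: 5.2
tcp_pos: [452.5, 125.4, 51.1]
ee_rot: [-0.002, -0.041, 0.999, -0.0]
wrist_force: [-2.0, -0.2, -0.6]
grip_width: 0.1
grasp_force: 0.8
```

carry_out:
  motion:
    - [-2,0,4,0,1]
    - [-2,0,4,0,1]
    - [-2,0,4,0,1]
    - [-1.5,0,4,0,1]

```text
time_s: 5.53
tcp_pos: [458.6, 126.4, 36.7]
ee_rot: [-0.003, -0.041, 0.999, -0.0]
wrist_force: [-11.5, -0.7, 9.2]
grip_width: 0.8
grasp_force: 5.8
```

carry_out:
  motion:
    - [-1,0,2,0,1]
    - [-1,0,2,0,1]
    - [0,0,0,0,1]

```text
time_s: 5.78
tcp_pos: [458.4, 126.5, 31.9]
ee_rot: [-0.006, -0.041, 0.999, -0.0]
wrist_force: [-12.0, -0.0, 5.5]
grip_width: 0.5
grasp_force: 5.9
```

carry_out:
  motion:
    - [4,0,0,0,1]
    - [12,0,0,0,1]
    - [15,0,-10,0,1]
    - [0,-20,-30,0,1]
    - [0,-30,-30,0,1]
    - [0,-34,-10,0,1]
    - [0,0,0,0,1]

```text
time_s: 6.37
tcp_pos: [444.7, 36.2, 117.2]
ee_rot: [0.006, -0.039, 0.999, -0.002]
wrist_force: [0.6, 0.3, -0.4]
grip_width: 0.3
grasp_force: 0.0
```

```bash
python3 -c "
from m import *;meas(2)
p,d=capture('wrist');cv2.imwrite('pics/w2.png',p)
s=cv2.imread('pics/side2.png')[140:300,180:340];s=cv2.resize(s,(480,480),interpolation=2)
t=cv2.imread('pics/top2.png')[150:260,190:320];t=cv2.resize(t,(320,270))
o=np.zeros((480,800,3),np.uint8);o[:,:480]=s;o[:270,480:]=t;cv2.imwrite('pics/c2.png',o)"
```

```text
top blue [ 215  176   79   59 1521] rect [549.1  94.5] [134.4 185.9] 6.0 z [76.3 80.6 84.8] slope [ 0. -0.]
top org [294 190  16  10 119] rect [573.8 -23.8] [37.5 23.8] 89.7 z [72.7 77.3 82.5] slope [-0.   0.2]
top org [198 197  16  21 105] rect [541.5 210.1] [47.7 37.1] 5.8 z [77.5 81.2 84.6] slope [-0.  0.]
side blue [ 235  175   71   63 1735] rect [547.9  89.8] [135.9 188.2] 5.4 z [75.2 78.7 82. ] slope [0. 0.]
```

View pics/c2.png

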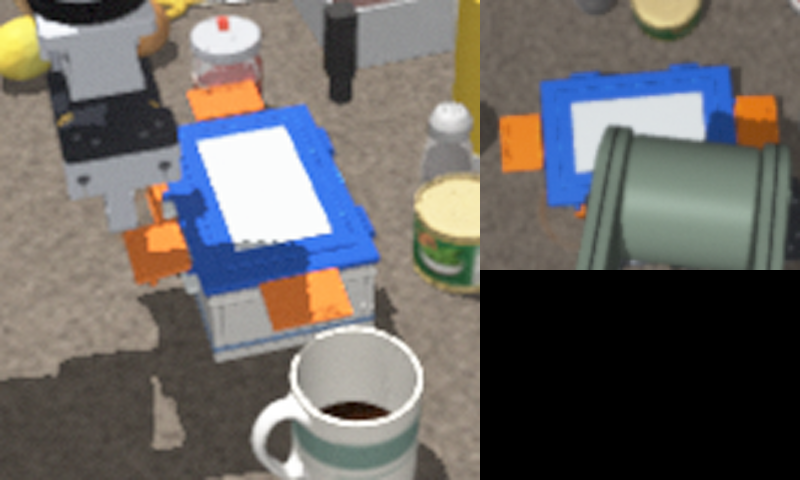

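carry_out:
  motion:
    - [-13,5,0,0,1]
    - [0,0,0,0,1]
    - [0,0,15,0,1]
    - [0,0,15,0,1]
    - [0,0,14,0,1]
    - [0,0,12,0,1]
    - [0,0,10,0,1]
    - [0,0,0,0,1]

```text
time_s: 7.18
tcp_pos: [448.8, 47.9, 43.8]
ee_rot: [-0.003, -0.041, 0.999, 0.0]
wrist_force: [-0.5, -0.1, -0.4]
grip_width: 0.2
grasp_force: 0.7
```

carry_out:
  motion:
    - [-2,0,4,0,1]
    - [-2,0,4,0,1]
    - [-2,0,4,0,1]
    - [-1.5,0,4,0,1]

```text
time_s: 7.52
tcp_pos: [460.0, 47.5, 30.7]
ee_rot: [0.001, -0.041, 0.999, -0.0]
wrist_force: [-1.2, 0.1, 0.8]
grip_width: 0.1
grasp_force: 0.6
```

carry_out:
  motion:
    - [-2,0,2,0,1]
    - [-2,0,2,0,1]
    - [-2,0,2,0,1]
    - [-1,0,2,0,1]

```text
time_s: 7.85
tcp_pos: [465.7, 48.1, 22.4]
ee_rot: [-0.001, -0.041, 0.999, 0.0]
wrist_force: [-4.9, 0.6, 4.0]
grip_width: 0.6
grasp_force: 2.4
```

carry_out:
  motion:
    - [-1,0,1,0,1]
    - [-1,0,1,0,1]
    - [-0.5,0,0,0,1]
    - [0,0,0,0,1]

```text
time_s: 8.18
tcp_pos: [465.5, 48.4, 19.6]
ee_rot: [-0.003, -0.041, 0.999, 0.0]
wrist_force: [-7.5, -0.2, 4.4]
grip_width: 0.3
grasp_force: 3.9
```

carry_out:
  motion:
    - [-1,0,1,0,1]
    - [-0.5,0,1,0,1]
    - [0,0,0,0,1]

```text
time_s: 8.43
tcp_pos: [465.4, 48.7, 17.3]
ee_rot: [-0.005, -0.041, 0.999, 0.0]
wrist_force: [-11.0, -0.1, 5.8]
grip_width: 0.8
grasp_force: 5.6
```

carry_out:
  motion:
    - [4,0,0,0,1]
    - [15,0,0,0,1]
    - [30,0,-30,0,1]
    - [40,0,-10,0,1]
    - [35,-20,-20,0,1]
    - [0,-40,-30,0,1]
    - [0,0,0,0,1]

```text
time_s: 9.02
tcp_pos: [356.4, -17.3, 105.0]
ee_rot: [0.005, -0.039, 0.999, -0.003]
wrist_force: [1.0, -0.4, 0.8]
grip_width: 0.7
grasp_force: 0.0
```

```bash
python3 -c "
from m import *;meas(3)
p,d=capture('wrist');cv2.imwrite('pics/w3.png',p)
s=cv2.imread('pics/side3.png')[140:300,180:340];s=cv2.resize(s,(480,480),interpolation=2)
t=cv2.imread('pics/top3.png')[150:260,190:320];t=cv2.resize(t,(320,270))
o=np.zeros((480,800,3),np.uint8);o[:,:480]=s;o[:270,480:]=t;o[270:480,480:760]=cv2.resize(p,(280,210));cv2.imwrite('pics/c3.png',o)"
```

```text
top blue [ 215  176   81   59 2362] rect [548.1  90.5] [137.4 194.7] 4.9 z [76.  80.4 84.5] slope [0. 0.]
top org [295 189  16  22 242] rect [561.1 -26.4] [53.6 35.4] 3.1 z [72.5 76.9 81.4] slope [-0.   0.2]
top org [198 197  16  22 121] rect [539.8 210.5] [50.6 37.4] 5.1 z [77.2 81.1 84.5] slope [-0.  0.]
top org [264 230  18   6  50] rect [480.4  47.4] [ 7.1 41.9] 5.2 z [46.2 74.1 79. ] slope [2.3 0.3]
side blue [ 231  175   75   63 1884] rect [547.7  90.9] [136.3 193.3] 5.0 z [75.1 78.5 81.7] slope [0. 0.]
```

View pics/c3.png

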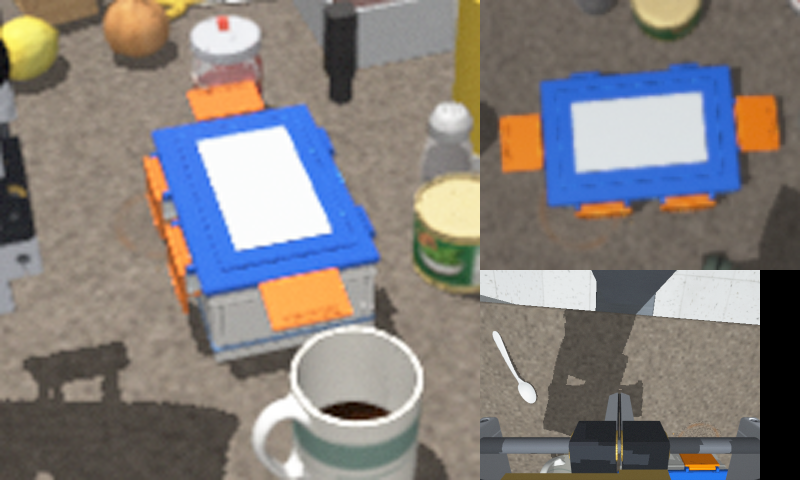

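The two front clips now hang along the front wall, at (165,205) and (178,268) in the crop, and the box has not visibly moved. Right clip next.

carry_out:
  motion:
    - [-10,-3,-25,0,1]
    - [-38,-7,-5,0,1]
    - [-38,-7,0,0,1]
    - [-38,-7,0,0,1]
    - [-38,-8,0,0,1]
    - [-38,-8,0,0,1]
    - [0,0,0,0,1]
    - [0,0,0,0,1]

```text
time_s: 9.83
tcp_pos: [557.4, -35.2, 128.8]
ee_rot: [-0.002, -0.042, 0.999, 0.001]
wrist_force: [-0.1, 0.8, 0.1]
grip_width: 0.4
grasp_force: 0.0
```

carry_out:
  motion:
    - [-2,-6,0,0,1]
    - [0,0,15,0,1]
    - [0,0,15,0,1]
    - [0,0,14,0,1]
    - [0,0,12,0,1]
    - [0,0,12,0,1]
    - [0,0,11,0,1]
    - [0,0,0,0,1]

```text
time_s: 10.5
tcp_pos: [556.9, -42.2, 50.3]
ee_rot: [-0.002, -0.041, 0.999, 0.0]
wrist_force: [-0.3, -0.4, 0.4]
grip_width: 0.5
grasp_force: 0.0
```

carry_out:
  motion:
    - [0,2,4,0,1]
    - [0,2,4,0,1]
    - [0,2,4,0,1]
    - [0,2,4,0,1]

```text
time_s: 10.83
tcp_pos: [559.7, -35.3, 37.4]
ee_rot: [0.001, -0.041, 0.999, -0.001]
wrist_force: [-0.0, -3.1, 2.9]
grip_width: 0.3
grasp_force: 1.8
```

carry_out:
  motion:
    - [0,2,3,0,1]
    - [0,2,3,0,1]
    - [0,2,3,0,1]
    - [0,1.5,2,0,1]
    - [0,0,0,0,1]

```text
time_s: 11.25
tcp_pos: [556.6, -26.2, 24.5]
ee_rot: [-0.001, -0.041, 0.999, 0.001]
wrist_force: [-0.7, -0.4, 0.6]
grip_width: 0.5
grasp_force: 0.0
```

carry_out:
  motion:
    - [0,1.5,1,0,1]
    - [0,1.5,1,0,1]
    - [0,0,0,0,1]

```text
time_s: 11.5
tcp_pos: [557.4, -26.0, 24.0]
ee_rot: [-0.0, -0.041, 0.999, -0.002]
wrist_force: [-2.7, -6.8, 3.0]
grip_width: 0.7
grasp_force: 3.4
```

carry_out:
  motion:
    - [0,-4,0,0,1]
    - [0,-10,0,0,1]
    - [0,0,-35,0,1]
    - [0,0,-38,0,1]
    - [0,0,-35,0,1]
    - [0,38,0,0,1]
    - [0,38,0,0,1]
    - [0,38,0,0,1]
    - [0,38,0,0,1]
    - [0,38,0,0,1]
    - [0,38,0,0,1]
    - [0,36,0,0,1]

```text
time_s: 12.5
tcp_pos: [536.8, 226.9, 131.5]
ee_rot: [-0.0, -0.041, 0.999, 0.0]
wrist_force: [-0.7, 0.3, -0.4]
grip_width: 0.1
grasp_force: 0.0
```

carry_out:
  motion:
    - [0,0,0,0,1]

```text
time_s: 12.58
tcp_pos: [536.1, 230.9, 131.5]
ee_rot: [0.0, -0.043, 0.999, 0.002]
wrist_force: [0.4, -0.0, -0.4]
grip_width: 0.7
grasp_force: 0.0
```

carry_out:
  motion:
    - [-2,-7,0,0,1]
    - [0,0,0,0,1]
    - [0,0,15,0,1]
    - [0,0,15,0,1]
    - [0,0,14,0,1]
    - [0,0,12,0,1]
    - [0,0,12,0,1]
    - [0,0,12,0,1]
    - [0,0,0,0,1]

```text
time_s: 13.33
tcp_pos: [539.6, 218.0, 49.9]
ee_rot: [-0.0, -0.04, 0.999, 0.001]
wrist_force: [1.4, 3.4, -2.1]
grip_width: 0.8
grasp_force: 1.5
```

carry_out:
  motion:
    - [0,-2,4,0,1]
    - [0,-2,4,0,1]
    - [0,-2,4,0,1]
    - [0,-2,4,0,1]

```text
time_s: 13.67
tcp_pos: [541.8, 213.7, 37.3]
ee_rot: [0.002, -0.04, 0.999, 0.004]
wrist_force: [-1.3, 15.6, 9.4]
grip_width: 0.2
grasp_force: 8.5
```

carry_out:
  motion:
    - [0,-2,3,0,1]
    - [0,-2,3,0,1]
    - [0,-1,2,0,1]
    - [0,0,0,0,1]

```text
time_s: 14.0
tcp_pos: [544.1, 211.2, 31.3]
ee_rot: [0.004, -0.04, 0.999, 0.005]
wrist_force: [-1.1, 18.1, 8.9]
grip_width: 0.5
grasp_force: 9.0
```

carry_out:
  motion:
    - [0,5,0,0,1]
    - [0,12,0,0,1]
    - [0,0,-35,0,1]
    - [0,0,-38,0,1]
    - [0,0,-35,0,1]
    - [40,0,-10,0,1]
    - [40,0,0,0,1]
    - [40,0,0,0,1]
    - [40,0,0,0,1]
    - [0,0,0,0,1]

```text
time_s: 14.83
tcp_pos: [369.2, 207.0, 141.4]
ee_rot: [-0.007, -0.041, 0.999, -0.002]
wrist_force: [-0.1, 0.8, -0.3]
grip_width: 0.7
grasp_force: 0.0
```

```bash
python3 -c "
from m import *;meas(4)
s=cv2.imread('pics/side4.png')[140:300,180:340];s=cv2.resize(s,(480,480),interpolation=2)
t=cv2.imread('pics/top4.png')[150:260,190:320];t=cv2.resize(t,(320,270))
o=np.zeros((480,800,3),np.uint8);o[:,:480]=s;o[:270,480:]=t;cv2.imwrite('pics/c4.png',o)"
```

```text
top blue [ 215  176   82   59 2367] rect [548.9  89.1] [137.9 198.1] 4.2 z [76.  80.3 84.6] slope [0. 0.]
side blue [ 231  176   76   63 1928] rect [548.1  86.2] [136.7 194.7] 5.0 z [74.9 78.4 81.9] slope [0. 0.]
```

View pics/c4.png

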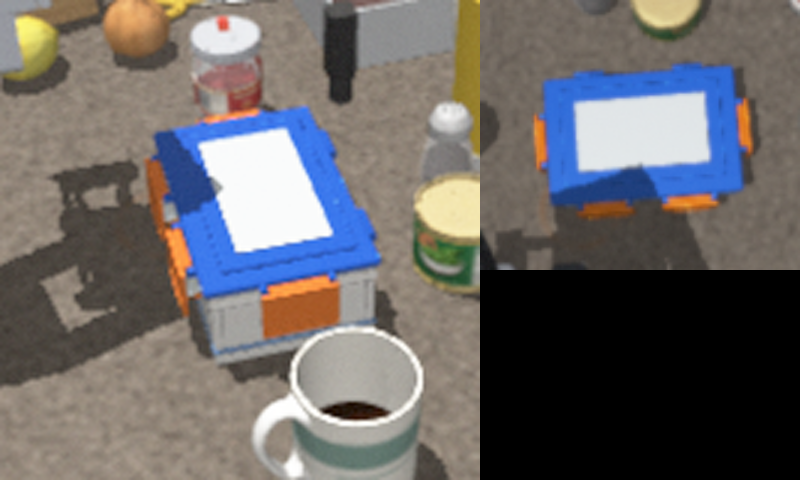

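All four clips appear folded against the walls, and the box has moved only about 3 mm. I'll check the protrusions numerically before handing in.

```bash
python3 -c "
from m import *
for n in('top','side'):
    m=camera_model(n);p,d=capture(n);h,w=cloud(n,p,d,m)
    mk=mask(h,(3,150,80),(16,255,255))&(d>0)&(abs(w[...,0]-550)<110)&(abs(w[...,1]-90)<130)&(w[...,2]>20)
    c=np.array([548.5,88.5]);y=.083
    for b,s,_ in blobs(mk,12):
        q=w[b];l=(q[:,:2]-c)@np.array([[np.cos(y),-np.sin(y)],[np.sin(y),np.cos(y)]])
        print(n,s,'lx',np.percentile(l[:,0],[3,50,97]),'ly',np.percentile(l[:,1],[3,50,97]),'z',np.percentile(q[:,2],[3,50,97]))
"
```

```text
top [239  56   7   4  14] lx [71.3 73.  74.5] ly [-24.9 -21.9 -18.4] z [629.5 631.8 632.8]
top [259  57  14   2  14] lx [70.3 71.5 72.8] ly [-55.7 -48.7 -41.7] z [630.3 631.3 632. ]
top [199  59  10   3  15] lx [73.7 74.7 75.8] ly [17.7 23.  27.6] z [630.  631.4 632.3]
top [211  58  10   3  14] lx [72.6 73.7 74.8] ly [ 4.   8.5 13.3] z [629.7 631.1 632.5]
top [295 190   5  24  71] lx [-24.1   0.8  23.1] ly [-105.6 -101.8  -96.6] z [71.9 75.7 79.1]
top [212 197   5  22  73] lx [-20.    2.   24.7] ly [ 98.8 104.2 108.2] z [72.3 75.3 79.3]
top [264 230  23   6 100] lx [-75.4 -73.  -66.6] ly [-63.4 -40.9 -16.9] z [43.2 74.2 78.2]
top [230 232  23   7 103] lx [-75.5 -73.1 -66.5] ly [19.6 43.9 67.2] z [42.  73.9 78.7]
side [229 193  15  52 220] lx [-76. -74. -67.] ly [-68.  -24.   59.7] z [38.1 71.4 75.4]
side [268 232  25  20 392] lx [-23.6   1.2  26.8] ly [-107.7 -105.7  -97.6] z [38.8 60.8 74.8]
```

```bash
python3 -c "
from bench import order;print(order.finish_job())"
```

```text
the job is handed in; nothing more can be done
None
```

I closed the lid and folded all four clips home against the walls. The box shifted only about 3 mm, the mug and jar were not touched, and the job was handed in after about 15 s of robot time; no verdict came back.

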